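# Light the burner under the milk pan and hold the dial at ignition

### The job

Please light the hob under the milk pan: first open the gas tap on the pipe beside the hob (turn its lever anticlockwise until it lies in line with the pipe), then turn the dial of the burner that the milk pan stands on anticlockwise, past low and high, to the sprung ignition position. Finish while still holding the dial there against its spring, as one does until the flame catches. Leave the other dial off and do not shift the two pots.

Things in the scene. Friction and masses are not known exactly. Their poses are not given: they have to be found in the camera images.
- hob: Two-burner stainless steel table hob, fixed, 290 mm deep (x) by 400 mm wide (y), deck 72 mm above the worktop; origin on the worktop under its centre; x axis to its back, y axis to its left, z up; the dials are at its front (-x). A level 15 mm copper pipe runs along its right side (-y), parallel to x, 40 mm high, 50 mm out from the side.
- gas_tap (a joint): Quarter-turn gas tap in that pipe, rad: 0 = shut (lever across the pipe, pointing away from the hob), 1.571 = open (lever above the pipe and in line with it, pointing to the hob's back, +x). Turns anticlockwise seen from above to open; has a stop and a light click at both ends and stays where it is left; takes under 0.1 N m.
- tap_lever (a point): Grey grip of the tap's lever: 46 mm long, 13 mm wide, 9 mm thick, flat; origin at its centre, 71 mm above the worktop; its y axis points along the lever to the turning axis (vertical), which is 37 mm away from the origin; its -y end is the free end, 60 mm from the axis. Free air below the grip while shut; the pipe's top is 24 mm below the grip's centre when open.
- dial_left (a joint): Dial of the left burner (the +y side of hob), rad; 0 = off, grows ANTICLOCKWISE from above. Clicks and stays at about 0 (off), 0.4 (low), 0.8 (high), 0.07 N m to pass a click. From 0.85 a return spring opposes it: 0.06 N m, rising to 0.11 at the third position, ignition, at 1.2; stop at 1.25. Let go, it springs back to high. Deck marks: dot off, small flame, large flame, star ignition.
- dial_right (a joint): Dial of the right burner (the -y side of hob), rad; 0 = off at the start; same values, clicks and spring as dial_left.
- dial_left_bar (a point): Upright black grip bar of the left dial, in front of the left burner: 40 mm long (x, to the pointer end), 11 mm thick (y), 23 mm high (z). Origin at its centre, on the dial's vertical turning axis, 20 mm above the hob's deck; below it a flat skirt, 41 mm wide, its top 8.5 mm above the deck. Turns with the dial; at dial 0 its x axis is parallel to hob's x.
- dial_right_bar (a point): Upright black grip bar of the right dial, in front of the right burner: 40 mm long (x, to the pointer end), 11 mm thick (y), 23 mm high (z). Origin at its centre, on the dial's vertical turning axis, 20 mm above the hob's deck; below it a flat skirt, 41 mm wide, its top 8.5 mm above the deck. Turns with the dial; at dial 0 its x axis is parallel to hob's x.
- burner_left (a point): Centre of the left pan support, at its top face, 94 mm above the worktop, 152 mm behind the left dial.
- burner_right (a point): Centre of the right pan support, the same for the right dial.
- milk_pan_center (a point): Low open round aluminium pan with a straight black handle, 120 mm in diameter, 58 mm high, standing loose on one of the two burners (either one); this point is on its axis, 30 mm above its underside. Its x axis points along the handle, which reaches 150 mm from the axis, roughly to the hob's back.
- coffee_pot_center (a point): Eight-sided aluminium stove-top coffee pot with a narrow waist, black lid knob and handle, 88 mm across, 167 mm high, standing loose on the other burner; this point is on its axis, 80 mm above its underside. Its handle (along its x axis, to 81 mm from the axis) points roughly to the hob's back.

How it is judged:
On the way, in this order (a step that is already met when the one before it is completed fails the run):
1. the gas tap is fully open (lever within 8 degrees of the pipe's line) while both dials are off (value of joint gas_tap above 1.43 rad and value of joint each of dial_left, dial_right below 0.15 rad), for 0.2 s.
2. the dial of the burner under the milk pan is at its ignition position, the other dial off (((horizontal distance between milk_pan_center and burner_left below 0.06 m and value of joint dial_left above 1.1 rad and value of joint dial_right below 0.15 rad) or (horizontal distance between milk_pan_center and burner_right below 0.06 m and value of joint dial_right above 1.1 rad and value of joint dial_left below 0.15 rad))), for 0.5 s.
At the end, for the whole second after the job is handed in: The gas tap is open (joint above 1.43 rad); the dial of the burner under the milk pan is held steady by the fingers at ignition (above 1.1 rad, fingers pressing on its bar); the other dial is off (below 0.15 rad); the pan is within 60 mm of its burner's centre and both pots are upright (value of joint gas_tap above 1.43 rad and ((horizontal distance between milk_pan_center and burner_left below 0.06 m and value of joint dial_left above 1.1 rad and value of joint dial_right below 0.15 rad and contact force between the fingers and dial_left above 0.5 N and velocity of joint dial_left between -0.1 and 0.1 rad/s) or (horizontal distance between milk_pan_center and burner_right below 0.06 m and value of joint dial_right above 1.1 rad and value of joint dial_left below 0.15 rad and contact force between the fingers and dial_right above 0.5 N and velocity of joint dial_right between -0.1 and 0.1 rad/s)) and angle between each of milk_pan_center, coffee_pot_center's own z axis and vertical below 0.1 rad); the arm keeps its last pose, push and grip.
It fails at once if the milk pan is shifted by more than 25 mm (distance of milk_pan_center from where it was at the start of the episode above 0.025 m).
It fails at once if the coffee pot is shifted or tipped by more than 25 mm (distance of coffee_pot_center from where it was at the start of the episode above 0.025 m).
It fails at once if the dial of the burner without the milk pan is turned on ((horizontal distance between milk_pan_center and burner_left below 0.06 m and value of joint dial_right above 0.3 rad) or (horizontal distance between milk_pan_center and burner_right below 0.06 m and value of joint dial_left above 0.3 rad)).
It also fails if it takes over 56 s, if anything falls off the work surface, if the arm or the gripper's body presses on something with over 40 N, if the wrist force passes 120 N, or if a joint passes its speed limit or range.

### The arm

A 6-joint arm with a two-finger parallel gripper is mounted at the origin on a cart in front of the work surface, level with it; the furniture and walls round the work are solid. World frame = base frame: x ahead of the robot, y to its left, z up, the work surface at z = 0. Lengths are in m, angles in rad, forces in N, time in s.
With the tool pointing down it reaches from about 0.25 to 0.775 m from the base axis. Payload 4 kg.
Tool frame: the origin (TCP) lies at the centre of the arm's flange, where the gripper is bolted on; the fingertips stand 199 mm ahead of it and the grasp point (between the pads) lies 180 mm ahead of it (robot.tcp_to_tips is the distance from the TCP to the fingertips, in m); z points along the fingers, y is the line along which they close (so a half turn about z gives the same grasp; the last joint's range is limited). The gripper opens to 94 mm and grips with 3 to 60 N. Pads are 16 mm wide; open, the fingers measure 119 mm over their backs; the gripper's body (75 mm by 177 mm) begins 78 mm behind the grasp point.
Start: joints at [-1.426, 0.087, 1.371, -0, 1.684, -0.103], TCP at [0.135, -0.533, 0.405] pointing down, gripper open.
Joint ranges: [-3.1, 3.1], [-0.76, 2.03], [0.27, 2.55], [-1.08, 4.22], [0.17, 2.65], [-2.57, 2.57]. Speed limits (rad/s): [2.79, 2.79, 3.14, 3.14, 3.14, 3.14].

### API

Orientations are given as [roll, pitch, yaw] about the fixed x, y, z axes, in that order (R = Rz(yaw) Ry(pitch) Rx(roll)).
In Python, from bench import telemetry, snapshot, ticket, robot gives the robot as it stands.
- The arm moves only by the tool apply_moves, never from a script. Its argument "moves" is a list that holds one entry, the list of rows, each a list of 5 numbers: the shift along the tool's x, y, z in units of 50 mm (1.0 is 50 mm), then the turn about the tool's z in units of 10 degrees (1.0 is 10 degrees), then the closure, from 0 (fully open) to 1 (shut). A call has 1 to 10 rows; each row is the pose to reach, as a shift and turn from the pose commanded when the call began, along the tool's axes at that moment; what a row does not reach only later rows make up. A row lasts 1/8 s, in which the tool goes at most 62.5 mm and 10.7 degrees, less where a joint would pass 70% of its speed; a pose out of reach is approached as far as the arm can. A call with a gripper value outside its range is refused whole. The fingers move at their own pace and stop on an object; the grip force is fixed at half the most. Time passes only in rows, so rows that repeat a pose let the fingers close. It gives the time, the measured TCP pose, the force, the opening and the grip force at its end, in the units of the state.
- telemetry.get_obs(): the state, without advancing time (a new reading comes with each control period).
- snapshot(name): name is "scene" or "top"; returns a dict with "image" (400x640x3 uint8, red, green, blue), "fovy" (degrees; the focal length in pixels is half the picture's height over the tangent of half this angle, whatever the lens; pixels are square), "cx", "cy" (the principal point, pixels), "D" ([k1, k2, p1, p2, k3] as OpenCV has them; the pictures are not rectified), "R" (3x3) and "t" (3): a world point X has camera coordinates R X + t. Camera axes: x right, y down, z forward; pixel columns grow to the right and rows downward; lengths in m; the calibration is good to about 2 mm. A picture is of the moment at which its call begins. There is no depth.
- ticket.close_job(): hands the job in; it is judged then, once.
The state is a dict: "time": time; "joint_positions": joint angles; "qvel": joint speeds; "joint_torque": joint torques, N m; "tool_pos": TCP position; "ee_rot": TCP orientation; "wrist_force": force on the tool from outside, world axes, zero at the start; "wrist_torque": the same for the moment, N m; "width": finger opening in m; "finger_force": force on a finger pad.
Only numpy, scipy, OpenCV 4.12 (cv2) and the standard library are available. Lean on these libraries where they do the work, as an engineer would, in place of code of your own. Each camera call takes 0.05 s, during which the arm holds its last target. There are 200 camera calls.

## Working session

There is one attempt and no reset: what is moved stays moved. The work goes in short steps, Python scripts to look and compute and a tool call to move; the robot and the scene stay as the last step left them, time stands still between calls to the robot, and variables do not carry over. Pictures are saved under pics/ and viewed, at most 10 in all, crops included, and the job is handed in when it is done.

Besides the shell and the picture viewer there is one more tool, called after ">>>" as name(argument=value, ...), one argument or row to a line, values as JSON. apply_moves: Moves the arm, as the interface text tells. Its arguments: {"type":"object","properties":{"moves":{"type":"array","items":{"type":"array","items":{"type":"array","items":{"type":"number"}}}}},"required":["moves"]}

```bash
mkdir -p pics; ls; python3 - <<'E'
from bench import telemetry, snapshot, robot
import cv2
for n in("scene","top"):
    s=snapshot(n); cv2.imwrite(f"pics/{n}0.png",s["image"][:,:,::-1])
    print(n,s["fovy"],s["cx"],s["cy"],s["D"],s["R"],s["t"])
print(telemetry.get_obs())
E
```

```text
pics
scene 43.58397311043156 315.4060930542521 200.87368572704992 [-0.15905318  0.          0.          0.          0.        ] [[-4.76331988e-01 -8.79265192e-01  7.48069609e-04]
 [-4.32464380e-01  2.33541758e-01 -8.70880478e-01]
 [ 7.65560185e-01 -4.15151743e-01 -4.91494286e-01]] [0.33682377 0.33328518 0.83471208]
top 49.23312933871799 319.1862571254947 197.18280351048872 [0.02170469 0.         0.         0.         0.        ] [[-0.00688292 -0.99949724 -0.03094986]
 [-0.99712466  0.00919576 -0.07521869]
 [ 0.07546548  0.03034314 -0.99668664]] [0.10495732 0.5578994  1.07303293]
{'time': 0.1, 'joint_positions': array([-1.42608314e+00,  8.78735590e-02,  1.37208247e+00, -2.98470571e-05,
        1.68362308e+00, -1.03083051e-01]), 'qvel': array([-0.00023204,  0.00025543, -0.00325913, -0.00084008,  0.00017412,
        0.00136567]), 'joint_torque': array([ 1.74178360e-03, -3.41252124e+01, -3.03301799e+01,  7.18969549e-02,
        3.04195785e-02, -1.01946978e-04]), 'tool_pos': array([ 0.1348825 , -0.53309648,  0.40363544]), 'ee_rot': array([-3.13961368e+00, -1.74901751e-04,  2.47792730e-01]), 'wrist_force': array([ 0.19452427, -0.14235419,  0.48259145]), 'wrist_torque': array([ 0.0175013 ,  0.03202225, -0.00341995]), 'finger_force': 0.0, 'width': 0.09397577618236444}
```

View pics/scene0.png

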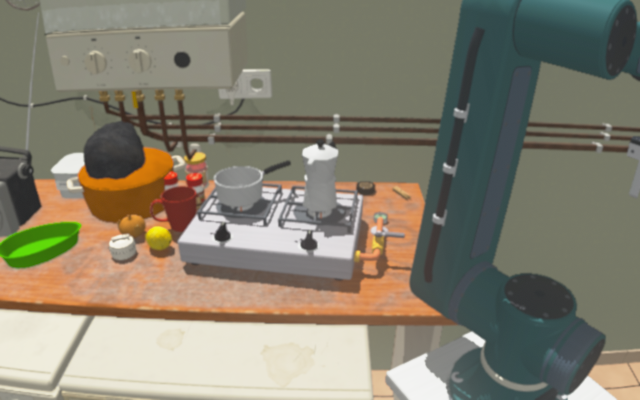

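View pics/top0.png

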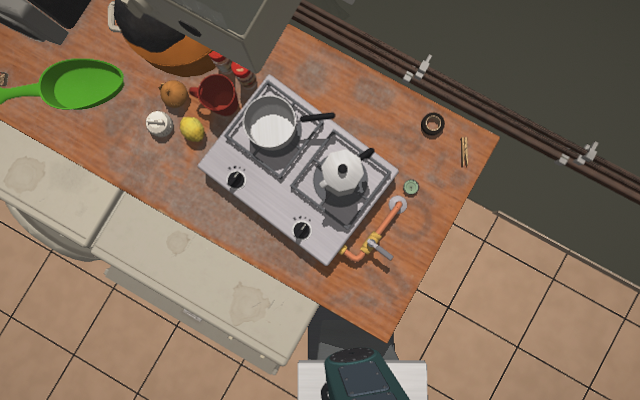

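The milk pan (top view ~(270,125)) is on the left burner. The dials are at about (236,180) left and (302,230) right, and the tap at about (375,245). I'll enlarge both views.

```bash
python3 - <<'E'
import cv2,numpy as np
t=cv2.imread("pics/top0.png"); s=cv2.imread("pics/scene0.png")
def crop(im,x0,y0,w,h,k):
    c=cv2.resize(im[y0:y0+h,x0:x0+w],None,fx=k,fy=k,interpolation=cv2.INTER_CUBIC)
    for i in range(0,w,20): cv2.putText(c,str(x0+i),(i*k,10),0,.35,(0,0,255),1); cv2.line(c,(i*k,0),(i*k,4),(0,0,255),1)
    for i in range(0,h,20): cv2.putText(c,str(y0+i),(0,i*k+4),0,.35,(0,0,255),1)
    return c
cv2.imwrite("pics/topc.png",crop(t,200,150,200,120,4))
cv2.imwrite("pics/scenec.png",crop(s,180,160,240,120,3))
E
```

```text
(no output)
```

View pics/topc.png

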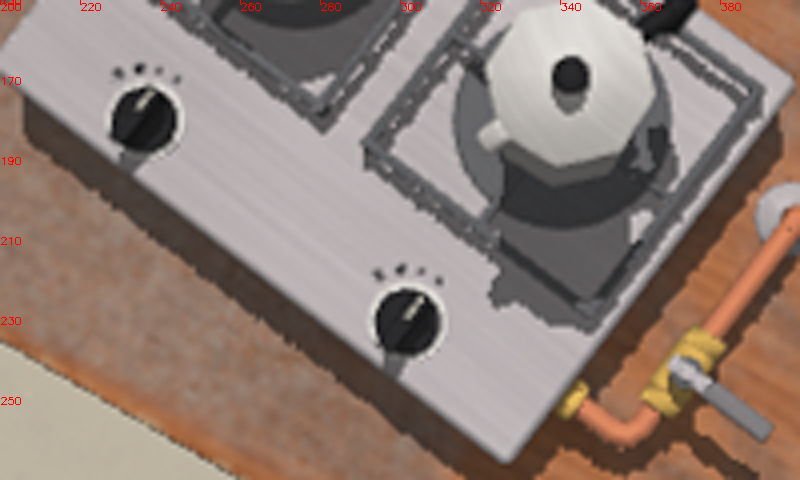

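View pics/scenec.png

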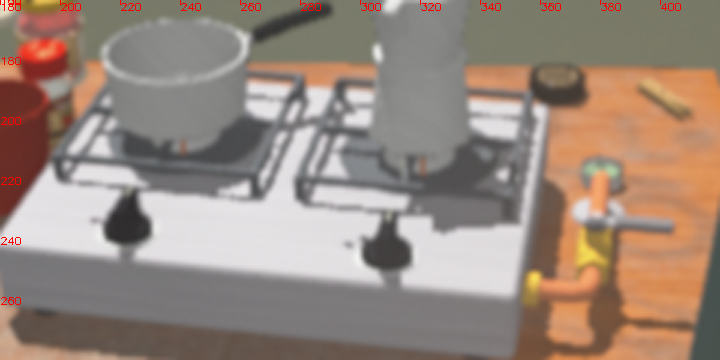

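Top view: deck front-right corner (327,265.8), back-right (398.8,170.8), left dial (236.2,180), right dial (301.8,230.5), lever axis (371.2,242.5), lever tip (391.7,258.2).
Scene view: front-right corner (352.7,259), left dial (222,236), right dial (308.5,244), lever axis (379.3,230), tip (404,235.7). The pan is on the left burner and the lever is shut.

```bash
cat > h.py <<'E'
from bench import telemetry, snapshot
import numpy as np, cv2
C={}
def cam(n):
    if n not in C:
        s=snapshot(n); f=200/np.tan(np.radians(s["fovy"]/2))
        C[n]=(np.array([[f,0,s["cx"]],[0,f,s["cy"]],[0,0,1]]),np.array(s["D"]),np.array(s["R"]),np.array(s["t"]),s["image"])
    return C[n]
def ray(n,p):
    K,D,R,t,_=cam(n); u=cv2.undistortPoints(np.array([[p]],float),K,D)[0,0]
    d=R.T@np.r_[u,1]; return -R.T@t,d/np.linalg.norm(d)
def atz(n,p,z):
    o,d=ray(n,p); return o+d*(z-o[2])/d[2]
def tri(pt,ps):
    A=[];b=[]
    for n,p in(("top",pt),("scene",ps)):
        o,d=ray(n,p);P=np.eye(3)-np.outer(d,d);A.append(P);b.append(P@o)
    X=np.linalg.lstsq(np.vstack(A),np.hstack(b),rcond=None)[0]
    return X
def proj(n,X):
    K,D,R,t,_=cam(n); return cv2.projectPoints(np.atleast_2d(X).astype(float),cv2.Rodrigues(R)[0],t,K,D)[0][:,0]
E
python3 - <<'E'
from h import *
np.set_printoptions(precision=4,suppress=True)
for k,a,b in(("FR",(327,265.8),(352.7,259)),("BR",(398.8,170.8),(362,195)),("axis",(371.2,242.5),(379.3,230)),("tip",(391.7,258.2),(404,235.7)),("dl",(236.2,180),(222,236)),("dr",(301.8,230.5),(308.5,244))):
    print(k,tri(a,b), [atz("top",a,z) for z in(.072,.0805)])
# fit hob pose
from scipy.optimize import least_squares
L=np.array([[-.145,-.2,.072],[.145,-.2,.072]]); 
def W(p,X):
    c,s=np.cos(p[2]),np.sin(p[2]);X=np.atleast_2d(X);return np.c_[p[0]+c*X[:,0]-s*X[:,1],p[1]+s*X[:,0]+c*X[:,1],X[:,2]]
# p: x,y,yaw, dial x, dial y half, tap x
def model(p):
    return np.array([L[0],L[1],[p[3],p[4],.0805],[p[3],-p[4],.0805],[p[5],-.25,.073],[p[5],-.31,.071]])
T=np.array([(327,265.8),(398.8,170.8),(236.2,180),(301.8,230.5),(371.2,242.5),(391.7,258.2)])
S=np.array([(352.7,259),(379.3,230),(404,235.7)])
def r(p):
    X=W(p,model(p)); return np.r_[(proj("top",X)-T).ravel(),(proj("scene",X[[0,4,5]])-S).ravel()]
q=least_squares(r,[.5,-.05,-.6,-.1,.1,-.1])
print(q.x,q.fun.round(1)); 
for k,X in zip(("FR","BR","DL","DR","axis","tip"),W(q.x,model(q.x))):print(k,X)
E
```

```text
FR [0.3913 0.0811 0.0673] [array([0.392 , 0.0816, 0.072 ]), array([0.3927, 0.0815, 0.0805])]
BR [ 0.6174 -0.0916  0.0693] [array([ 0.6165, -0.092 ,  0.072 ]), array([ 0.6154, -0.0907,  0.0805])]
axis [ 0.4457 -0.0241  0.0779] [array([ 0.4462, -0.0235,  0.072 ]), array([ 0.4465, -0.0228,  0.0805])]
tip [ 0.4093 -0.071   0.0685] [array([ 0.4092, -0.0711,  0.072 ]), array([ 0.4097, -0.0699,  0.0805])]
dl [0.5987 0.2998 0.0737] [array([0.5985, 0.2993, 0.072 ]), array([0.5975, 0.2974, 0.0805])]
dr [0.4761 0.1416 0.0748] [array([0.4757, 0.141 , 0.072 ]), array([0.4757, 0.1404, 0.0805])]
[ 0.6251  0.1531 -0.6547 -0.1103  0.0994 -0.0341] [-0.5  1.6  0.8 -0.8 -0.7 -0.3 -0.4 -0.6  0.4  0.2  0.4 -0.1 -0.1 -0.8
 -0.6  1.7  0.7 -1.1]
FR [0.3883 0.0828 0.072 ]
BR [ 0.6183 -0.0938  0.072 ]
DL [0.5981 0.2991 0.0805]
DR [0.4771 0.1414 0.0805]
axis [ 0.4458 -0.0245  0.073 ]
tip [ 0.4093 -0.072   0.071 ]
```

>>> apply_moves(
  moves=[
    [[0.8,-0.9,0.2,-0.5,1],[1.6,-1.8,0.4,-1,1],[2.4,-2.7,0.6,-1.5,1],[3.2,-3.6,0.8,-2,1],[4,-4.5,1,-2.5,1],[4.8,-5.5,1,-3,1],[5.6,-6.5,1,-3.5,1],[6.4,-7.6,1,-3.83,1],[7.24,-8.6,1,-3.83,1],[7.24,-8.6,1,-3.83,1]],
  ],
)

```text
time: 1.45
tool_pos: [0.3809, -0.0243, 0.3546]
ee_rot: [-3.141, -0.001, 0.924]
wrist_force: [0.2, -0.0, 0.3]
width: 0.0009
finger_force: 0.0
```

```bash
python3 - <<'E'
from h import *
o=telemetry.get_obs(); print(o["time"],o["tool_pos"],o["ee_rot"],o["joint_positions"],o["width"],o["wrist_force"])
im=cam("top")[4]
cv2.imwrite("pics/top1.png",cv2.resize(im[160:310,260:460],None,fx=4,fy=4,interpolation=cv2.INTER_CUBIC)[:,:,::-1])
E
```

```text
1.45 [ 0.38088681 -0.02433087  0.35458857] [-3.14121433e+00 -5.22501826e-04  9.23507764e-01] [-2.12894246e-01 -2.85577091e-01  1.80993850e+00  6.33881822e-04
  1.61735452e+00  4.34423681e-01] 0.0008935246089105094 [ 0.1635272  -0.01715451  0.34500997]
```

View pics/top1.png

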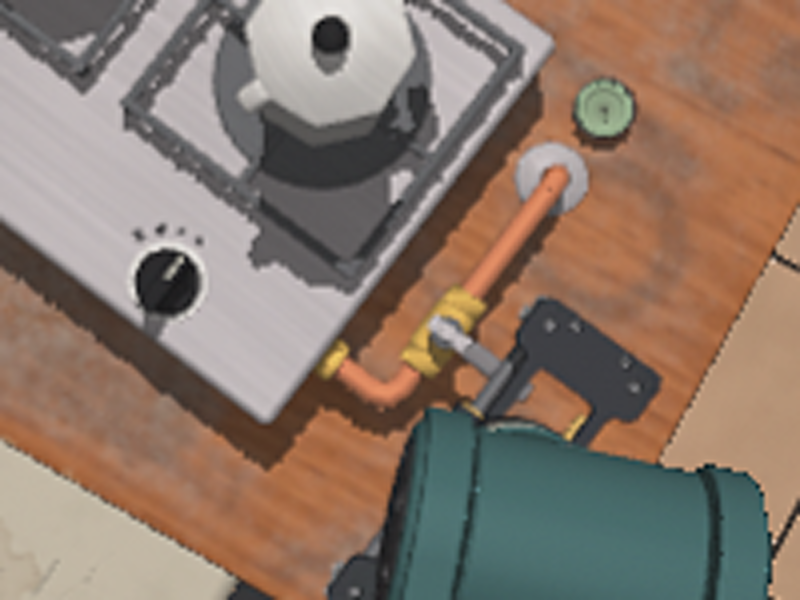

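The bare tool is over the front of the shut lever, with the lever hub and grip visible at crop (440,330) to (520,390). Next I'll lower the closed fingers and sweep the arc.

>>> apply_moves(
  moves=[
    [[0,0,1,0,1],[0,0,1.98,0,1],[0,0,1.98,0,1]],
  ],
)

```text
time: 1.88
tool_pos: [0.3782, -0.0285, 0.2519]
ee_rot: [-3.133, 0.005, 0.914]
wrist_force: [-0.2, -0.1, 0.1]
width: 0.0006
finger_force: 0.0
```

>>> apply_moves(
  moves=[
    [[0,0.3,0,0,1],[-0.05,0.65,0,0,1],[-0.09,0.77,0,-0.75,1],[-0.12,0.88,0,-1.5,1],[-0.13,1.0,0,-2.25,1],[-0.13,1.12,0,-3,1],[-0.11,1.24,0,-3.75,1],[-0.07,1.36,0,-4.5,1]],
  ],
)

```text
time: 2.88
tool_pos: [0.4336, -0.0731, 0.2575]
ee_rot: [3.139, 0.001, 1.705]
wrist_force: [-1.3, 0.3, 0.5]
width: 0.0005
finger_force: 0.4
```

```bash
python3 - <<'E'
from h import *
o=telemetry.get_obs(); print(o["time"],o["tool_pos"],o["ee_rot"],o["wrist_force"],o["wrist_torque"])
d=o["tool_pos"]-np.array([.4458,-.0245,0]); print(d[0]*.794-d[1]*.609,d[0]*.609+d[1]*.794)
E
```

```text
2.875 [ 0.43364445 -0.07307018  0.25750172] [3.13912689e+00 1.35476819e-03 1.70509168e+00] [-1.31012525  0.32444522  0.53153254] [0.06746717 0.07412286 0.00297282]
0.019927735687533116 -0.04596745608973932
```

>>> apply_moves(
  moves=[
    [[-0.04,0.12,0,-0.75,1],[-0.07,0.23,0,-1.5,1],[-0.08,0.35,0,-2.25,1],[-0.08,0.47,0,-3,1],[-0.05,0.59,0,-3.75,1],[-0.02,0.7,0,-4.5,1],[-0.02,0.7,0,-4.5,1]],
  ],
)

```text
time: 3.75
tool_pos: [0.4686, -0.0693, 0.2573]
ee_rot: [3.14, 0.003, 2.485]
wrist_force: [0.9, -0.5, 1.1]
width: 0.0002
finger_force: 0.0
```

```bash
python3 - <<'E'
from h import *
o=telemetry.get_obs(); print(o["time"],o["tool_pos"],o["ee_rot"],o["wrist_force"],o["wrist_torque"])
d=o["tool_pos"]-np.array([.4458,-.0245,0]); print(d[0]*.794-d[1]*.609,d[0]*.609+d[1]*.794)
E
```

```text
3.75 [ 0.46855092 -0.06925946  0.25733586] [3.14049408 0.00331516 2.48496988] [ 0.91742026 -0.49274723  1.05232012] [ 0.00820122 -0.20977178  0.00069329]
0.045322745386120133 -0.02168369807573791
```

>>> apply_moves(
  moves=[
    [[0,0.04,0,0,1],[0,0.08,0,0,1],[0,0.08,0,0,1]],
  ],
)

```text
time: 4.12
tool_pos: [0.4695, -0.065, 0.2558]
ee_rot: [-3.142, 0.0, 2.487]
wrist_force: [-0.9, 0.1, 0.8]
width: 0.0003
finger_force: 0.1
```

>>> apply_moves(
  moves=[
    [[0,0.04,0,0,1],[0,0.06,0,0,1],[0,0.06,0,0,1]],
  ],
)

```text
time: 4.5
tool_pos: [0.4704, -0.0639, 0.2558]
ee_rot: [-3.135, 0.0, 2.487]
wrist_force: [-4.2, -7.0, 2.5]
width: 0.0004
finger_force: 4.2
```

>>> apply_moves(
  moves=[
    [[0,-0.6,0,0,1],[0,-0.6,-1.2,0,1],[0.8,-0.6,-1.5,0,1],[1.6,-0.6,-1.5,0,1],[2.4,-0.6,-1.5,0,1],[2.4,0.3,-1.5,0,0.6],[2.4,1.2,-1.5,0,0.6],[2.4,2.1,-1.5,0,0.6],[2.4,3,-1.5,0,0.6],[2.4,3.9,-1.5,0,0.6]],
  ],
)

```text
time: 5.75
tool_pos: [0.4954, 0.1668, 0.3305]
ee_rot: [3.141, -0.0, 2.487]
wrist_force: [0.9, -0.7, 1.0]
width: 0.0377
finger_force: 0.0
```

```bash
python3 - <<'E'
from h import *
o=telemetry.get_obs(); print(o["time"],o["tool_pos"],o["ee_rot"],o["joint_positions"],o["width"],o["wrist_force"])
im=cam("top")[4]
cv2.imwrite("pics/top2.png",cv2.resize(im[150:300,200:400],None,fx=4,fy=4,interpolation=cv2.INTER_CUBIC)[:,:,::-1])
E
```

```text
5.75 [0.49538868 0.16681607 0.33054025] [ 3.14123638e+00 -2.98607376e-04  2.48744495e+00] [ 2.16185727e-01  5.31750477e-02  1.55436039e+00  4.58249974e-04
  1.53397731e+00 -7.00479690e-01] 0.03774181055287053 [ 0.87538728 -0.69036957  1.01695193]
```

View pics/top2.png

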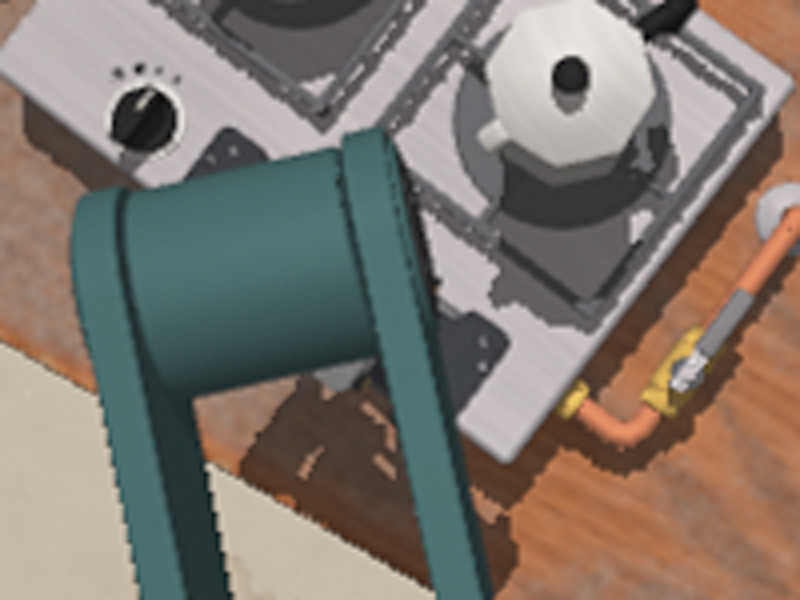

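The tap lever now lies in line with the pipe, crop (690,370) to (745,295), so it is open. Next I'll go above the left dial.

>>> apply_moves(
  moves=[
    [[-0.03,1,0,0,0.55],[-0.03,2,0,0,0.55],[-0.03,3.2,0,0,0.55],[-0.03,3.2,0,0,0.55],[-0.03,3.2,0,0,0.55]],
  ],
)

```text
time: 6.42
tool_pos: [0.5931, 0.291, 0.33]
ee_rot: [-3.14, -0.001, 2.487]
wrist_force: [-0.1, 0.4, 0.4]
width: 0.0423
finger_force: 0.0
```

```bash
python3 - <<'E'
from h import *
o=telemetry.get_obs(); print(o["time"],o["tool_pos"],o["ee_rot"],o["width"])
d=(np.array([.598,.2983,.2855])-o["tool_pos"]);y=o["ee_rot"][2];c,s=np.cos(y),np.sin(y)
print(d[0]*c+d[1]*s,d[0]*s-d[1]*c,-d[2])
im=cam("scene")[4]
cv2.imwrite("pics/sc2.png",cv2.resize(im[150:300,150:350],None,fx=4,fy=4,interpolation=cv2.INTER_CUBIC)[:,:,::-1])
E
```

```text
6.425 [0.59305044 0.29103491 0.32995088] [-3.13988890e+00 -7.92791140e-04  2.48734755e+00] 0.04228772708881975
0.0004937292975992387 0.008777008141268037 0.04445087941745984
```

View pics/sc2.png

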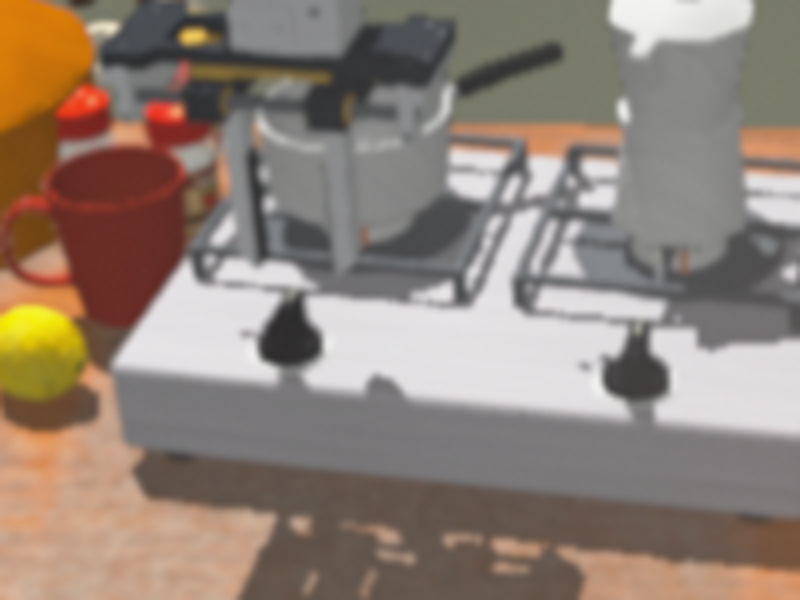

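```bash
python3 - <<'E'
from h import *
print("bar/skirt scene", atz("scene",(222.75,226.25),.1035), atz("scene",(222.3,237),.0805))
print(proj("scene",[[.598,.2983,.1035],[.598,.2983,.0805],[.598,.2983,.072]]),proj("top",[[.598,.2983,.1035],[.598,.2983,.0805]]))
print("tips mid expected", proj("scene",[[.5931,.2910,.131]]))
E
```

```text
bar/skirt scene [0.59200162 0.29835483 0.1035    ] [0.58508329 0.30411517 0.0805    ]
[[221.88889303 224.98398666]
 [222.83642973 233.55684844]
 [223.18393995 236.68007104]] [[233.64341862 178.65751296]
 [235.8172897  179.78584075]]
tips mid expected [[224.58276274 214.69885362]]
```

The fingers straddle the dial's bar plane: tips' midpoint at crop (298,262), bar at (290,320). Both match the projections, so I'll descend and grip.

>>> apply_moves(
  moves=[
    [[0,0.18,0,0,0.55],[0,0.18,0.45,0,0.55],[0,0.18,0.88,0,0.55],[0,0.18,0.88,0,0.55],[0,0.18,0.88,0,0.75],[0,0.18,0.88,0,0.8]],
  ],
)

```text
time: 7.32
tool_pos: [0.5992, 0.2984, 0.2884]
ee_rot: [3.139, 0.001, 2.487]
wrist_force: [0.1, 0.5, -0.0]
width: 0.0258
finger_force: 0.0
```

>>> apply_moves(
  moves=[
    [[0,0,0,0,0.85],[0,0,0,0,0.9],[0,0,0,0,1],[0,0,0,0,1],[0,0,0,0,1]],
  ],
)

```text
time: 7.95
tool_pos: [0.5997, 0.2994, 0.2877]
ee_rot: [3.135, 0.002, 2.488]
wrist_force: [2.4, 3.9, 0.2]
width: 0.0105
finger_force: 30.0
```

>>> apply_moves(
  moves=[
    [[0,0.02,0,-0.7,1],[0,0.02,0,-1.4,1],[0,0.02,0,-2.1,1],[0,0.02,0,-2.8,1],[0,0.02,0,-3.5,1],[0,0.02,0,-3.5,1]],
  ],
)

```text
time: 8.7
tool_pos: [0.6, 0.2998, 0.2877]
ee_rot: [3.139, 0.003, 3.097]
wrist_force: [2.9, 3.1, 0.7]
width: 0.011
finger_force: 30.0
```

>>> apply_moves(
  moves=[
    [[0,0,0,-0.7,1],[0,0,0,-1.4,1],[0,0,0,-2.1,1],[0,0,0,-2.8,1],[0,0,0,-3.2,1],[0,0,0,-3.5,1],[0,0,0,-3.5,1],[0,0,0,-3.5,1]],
  ],
)

```text
time: 9.7
tool_pos: [0.5999, 0.2998, 0.2878]
ee_rot: [3.141, 0.004, -2.577]
wrist_force: [3.3, 4.6, 3.2]
width: 0.0107
finger_force: 30.0
```

```bash
python3 - <<'E'
from h import *
o=telemetry.get_obs(); print(o["time"],o["tool_pos"],o["ee_rot"],o["width"],o["finger_force"],o["wrist_force"],o["wrist_torque"],o["joint_positions"])
im=np.vstack([cv2.resize(cam("top")[4][140:215,190:390],None,fx=4,fy=4,interpolation=cv2.INTER_CUBIC),cv2.resize(cam("scene")[4][170:245,150:350],None,fx=4,fy=4,interpolation=cv2.INTER_CUBIC)])
cv2.imwrite("pics/fin.png",im[:,:,::-1])
E
```

```text
9.7 [0.5999364  0.29978353 0.28776351] [ 3.14121163  0.00419563 -2.57660067] 0.010735916768737298 30.010681450366974 [3.33935104 4.56505847 3.17659526] [ 0.90802535 -0.71993846 -0.05329216] [ 3.78646194e-01  3.97849311e-01  1.22655203e+00  1.15365861e-03
  1.51313895e+00 -1.75720706e+00]
```

View pics/fin.png

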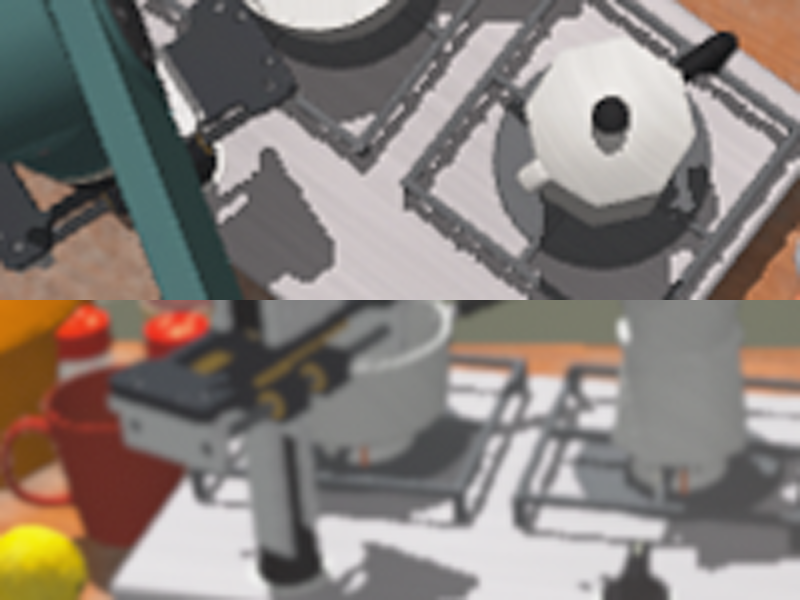

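The fingers hold the bar, scene crop (290,550), and the pan and pot look unmoved. I'll add a small margin towards the stop and check the torque.

>>> apply_moves(
  moves=[
    [[0,0,0,-0.1,1],[0,0,0,-0.2,1],[0,0,0,-0.2,1],[0,0,0,-0.2,1],[0,0,0,-0.2,1],[0,0,0,-0.2,1],[0,0,0,-0.2,1],[0,0,0,-0.2,1]],
  ],
)

```text
time: 10.8
tool_pos: [0.5999, 0.2998, 0.2877]
ee_rot: [3.141, 0.004, -2.542]
wrist_force: [3.4, 4.5, 2.1]
width: 0.0104
finger_force: 30.0
```

```bash
python3 - <<'E'
from h import *
o=telemetry.get_obs(); print(o["time"],o["ee_rot"],o["width"],o["finger_force"],o["wrist_force"],o["wrist_torque"])
E
```

```text
10.8 [ 3.14128105  0.00407527 -2.54196877] 0.0104401756262116 30.037842392921448 [3.42207589 4.54390528 2.09322613] [ 0.91994942 -0.70496981 -0.2200181 ]
```

```bash
python3 -c "
from bench import ticket
print(ticket.close_job())"
```

```text
the job is handed in; nothing more can be done
None
```

I handed the job in with the gas tap open and the left dial (under the milk pan) gripped at ignition, about 1.25 rad against its stop. I did not touch the right dial, and neither pot looked moved in the last picture; no verdict came back.

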